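# Tuck the stirrer box's flap under its lip

### The arm

A 6-joint arm with a two-finger parallel gripper is mounted at the origin on the work surface. World frame = base frame: x ahead of the robot, y to its left, z up, the work surface at z = 0. Lengths are in mm, angles in rad, forces in N, time in s.
With the tool pointing down it reaches from about 275 to 1000 mm from the base axis. Payload 8.4 kg.
Tool frame: the origin (TCP) lies on the centre line of the jaws, within the pads' length; the fingertips stand r.tip_reach ahead of it and the grasp point (between the pads) lies 3 mm ahead of it (r.tip_reach is the distance from the TCP to the fingertips, in mm); z points along the fingers, y is the direction in which the jaws open and shut (so a half turn about z gives the same grasp; the last joint's range is limited). The gripper opens to 85 mm and grips with 20 to 120 N. Pads are 22 mm wide; open, the fingers measure 114 mm over their backs; the gripper's body (76 mm by 85 mm) begins 54 mm behind the grasp point. The pads swing forward as they close: fully open they stand 13 mm farther back than shut.
Start: joints at [-1.261, 0.353, 1.633, -0, 1.155, -0.002], TCP at [191.731, -594.867, 253.281] pointing down, gripper open.
Joint ranges: [-2.63, 2.63], [-0.92, 2.1], [0.06, 2.66], [-1.3, 4.44], [0, 2.69], [-3.02, 3.02]. Speed limits (rad/s): [2.22, 2.22, 2.79, 3.14, 3.14, 3.14].

### API

Orientations are given as [roll, pitch, yaw] about the fixed x, y, z axes, in that order (R = Rz(yaw) Ry(pitch) Rx(roll)).
In Python, from rig import sense, optics, r, nets gives the robot as it stands. The module is installed in compiled form; this text tells all that it offers.
- The arm moves only by the tool carry_out, never from a script. Its argument "increments" is a list that holds one entry, the list of rows, each a list of 6 numbers: the shift along the tool's x, y, z normalised to -1 to 1, where 1 is 40 cm, then the turn, a rotation vector about the tool's x, y, z normalised to -1 to 1, where 1 is 60 degrees. A call has 1 to 5 rows; each row is the pose to reach, as a shift and turn from the pose commanded when the call began, along the tool's axes at that moment; what a row does not reach only later rows make up. A row lasts 1/12 s, in which the tool goes at most 41.7 mm and 7.16 degrees, less where a joint would pass 70% of its speed; a pose out of reach is approached as far as the arm can. A call with a number of a shift or a turn outside -1 to 1 is refused whole. A call with a gripper value outside its range is refused whole. "hand" is the closure, from 0 (fully open) to 1 (shut), set as the call begins (left out, the last holds). The fingers move at their own pace and stop on an object; "squeeze" is the grip in N (left out, the last holds). Time passes only in rows, so rows that repeat a pose let the fingers close. It gives the time, the measured TCP pose, the force and the opening at its end, in the units of the state.
- sense(): the state, without advancing time (a new reading comes with each control period).
- optics.grab_frame(name): name is "scene" or "top"; returns a dict with "img" (384x512x3 uint8, red, green, blue), "range_z" (384x512 float32, mm along the optical axis (not along the pixel's ray), 0 where there is no reading), "fov_y" (degrees; the focal length in pixels is half the picture's height over the tangent of half this angle, whatever the lens; pixels are square), "cx", "cy" (the principal point, pixels), "R" (3x3) and "t" (3): a world point X has camera coordinates R X + t. Camera axes: x right, y down, z forward; pixel columns grow to the right and rows downward; lengths in mm; the calibration is good to about 2 mm. A picture is of the moment at which its call begins.
- r.sign_off(): hands the job in, once; it reports no verdict.
Trained networks look in the newest picture that a camera, given by its name, has taken for a name from the list of things; names that differ only in an ending like _2 or _b are one class to them, and where a whole thing is asked for, a point or a joint stands for the part that bears it (a point fixed in the world has none). Each returns a list of dicts, best first, with "confidence" (0 to 1); they miss things now and then, are a little off and sometimes report something else, mostly with a low value. They report only what shows in the picture. A call takes as long as a camera call.
- nets.trace(target, camera): "mask" (384x512 bool, what is visible of it).
- nets.tip_of(target, camera): "point" ([x, y, z] in mm, in world coordinates, good to about 4 mm: a listed point, or the origin of a listed thing).
The state is a dict: "clock": time; "qpos": joint angles; "qvel": joint speeds; "joint_efforts": joint torques, N m; "eef_pos": TCP position; "tcp_rot": TCP orientation; "contact_force": force on the tool from outside, world axes, zero at the start; "wrist_torque": the same for the moment, N m; "opening": opening from 0.0 (shut) to 1.0 (fully open).
Only numpy, scipy, OpenCV 4.12 (cv2) and the standard library are available. Lean on these libraries where they do the work, as an engineer would, in place of code of your own. Each camera call takes 0.05 s, during which the arm holds its last target.

### The job

Close the wooden stirrer box with a fingertip: push its raised, springy flap over until it lies down flat, and, keeping it pressed down, push the flap's sliding tongue by its ridge fully home beneath the steel lip, so that the flap stays shut when you let go. Only touch the outer face of the flap: do not pinch it or put a finger on its underside. Leave the cezve, the sugar jar, the cup and the coaster standing where they are.

Things in the scene. Friction and masses are not known exactly. Their poses are not given: they have to be found in the camera images.
- box: Wooden stirrer box, fixed to the ledge, 140 (x) x 124 (y) x 57 mm high, open on top. Origin: centre of its underside, on the ledge. +x runs from the hinge side (nearer the robot) to the lip side, +z up. The flap's hinge axis is parallel to y at x = -60, z = 60 mm. With the flap closed its outer face lies at z = 66 mm.
- flap (a joint): Fold angle of the flap at its hinge, rad: 0 = flat (closed), 1.57 = upright, up to 1.95 leaning back to the robot. It starts between 1.2 and 1.7. When let go untucked, a spring raises it again towards about 1.45 with up to 0.12 N m. The flap weighs 70 g.
- tongue (a joint): How far the tongue (the grey plate of the flap) is slid out along the flap, away from the hinge, m: 0 = drawn back (start), 0.026 = end stop, fully home. Friction 1.5 N. Drawn back and flat, its front edge is 12 mm short of the lip's flat part; fully home it is 14 mm beneath it. Slid out before folding, it lands on top of the lip.
- hinge_mid (a point): Middle of the flap's hinge axis, fixed to the box; axes as the box.
- ridge_foot (a point): On the tongue's outer face at mid-width: foot of the ridge's hinge-side face, 60 mm from the hinge axis with the tongue drawn back. The ridge runs across the flap, 84 mm long, 7 mm tall, steep towards the hinge (push here), a ramp towards the front edge. Axes: x along the flap away from the hinge, z out of the outer face (up when closed).
- tongue_edge (a point): Middle of the tongue's front edge, 100 mm from the hinge axis with the tongue drawn back. The tongue is a grey plastic plate 92 mm wide, its outer face 6 mm off the hinge axis. Axes as ridge_foot.
- lip_mouth (a point): Fixed to the box at x = 52, z = 72 mm: near edge of the steel lip's flat part, on its underside. The flat part spans x = 52 to 70, z = 72 to 76 mm, between corner posts (|y| 55 to 62). From x = 52 back to 43 mm the lip flares up to z = 81 as a lead-in. The tongue's front edge passes below when the flap is within about 0.06 rad of closed.
- underside: The underside plate of the tongue (84 x 84 mm, 2 mm thick, inset 4 mm from the tongue's edges), which faces into the box when closed and away from the robot when upright; fingers must stay off it. Origin on the hinge axis while the tongue is drawn back; axes as ridge_foot.
- cezve: Stainless coffee pot, 80 mm wide, 75 mm high, with a rod handle along its +x to 135 mm from its axis, 90 mm high there. Loose. Origin: centre of its underside.
- jar: Closed glass sugar jar, 72 mm wide, 100 mm high. Loose. Origin: centre of its underside.
- cup: Porcelain cup, 72 mm wide, 60 mm high. Loose. Origin: centre of its underside.
- coaster: Plastic coaster, 90 mm across, 6 mm thick, lying on the ledge beyond the lip. Loose. Origin: centre of its underside.

How it is judged:
By the outcome, as a careful person would: the job done as asked, in the order asked, and still so for the second after the job is handed in, with the robot touching nothing.
It also fails if it takes over 40 s, if anything falls off the work surface, if the arm or the gripper's body presses on something with over 40 N, if the wrist force passes 120 N, or if a joint passes its speed limit or range.

## Working session

There is one attempt and no reset: what is moved stays moved. The work goes in short steps, Python scripts to look and compute and a tool call to move; the robot and the scene stay as the last step left them, time stands still between calls to the robot, and variables do not carry over. Pictures are saved under pics/ and viewed, and the job is handed in when it is done.

Besides the shell and the picture viewer there is one more tool, called after ">>>" in YAML: its name, and indented under it one key for each argument. carry_out: Moves the arm, as the interface text tells. Its arguments: {"type":"object","properties":{"increments":{"type":"array","items":{"type":"array","items":{"type":"array","items":{"type":"number","minimum":-1,"maximum":1}}}},"hand":{"type":"number"},"squeeze":{"type":"number"}},"required":["increments"]}

```bash
mkdir -p pics; cat > h.py <<'E'
import numpy as np,cv2
from rig import sense,optics,r,nets
def snap(n,f):
    d=optics.grab_frame(n); cv2.imwrite(f'pics/{f}.png',d['img'][:,:,::-1]); return d
def unproj(d,u,v):
    f=192/np.tan(np.radians(d['fov_y']/2)); z=d['range_z'][v,u]
    c=np.array([(u-d['cx'])/f*z,(v-d['cy'])/f*z,z]); return np.array(d['R']).T@(c-d['t'])
def cloud(d):
    f=192/np.tan(np.radians(d['fov_y']/2)); z=d['range_z'];v,u=np.mgrid[:384,:512]
    c=np.stack([(u-d['cx'])/f*z,(v-d['cy'])/f*z,z],-1); return (c-d['t'])@np.array(d['R'])
def st():
    s=sense(); print({k:np.round(s[k],3).tolist() for k in ['clock','qpos','eef_pos','tcp_rot','contact_force','opening']})
E
python3 - <<'E'
from h import *
st(); print(r.tip_reach)
for c in ['scene','top']:
    snap(c,c+'0')
    for n in ['box','flap','tongue','hinge_mid','ridge_foot','tongue_edge','lip_mouth','cezve','jar','cup','coaster']:
        try: print(c,n,[(np.round(p['point']).tolist(),round(p['confidence'],2)) for p in nets.tip_of(n,c)][:3])
        except Exception as e: print(c,n,e)
st()
E
```

```text
{'clock': 0.0, 'qpos': [-1.261, 0.354, 1.634, -0.0, 1.155, -0.002], 'eef_pos': [191.593, -594.46, 252.568], 'tcp_rot': [-3.14, 0.0, 0.312], 'contact_force': [-0.848, 0.418, 0.159], 'opening': 0.999}
22.0
scene box [([580.0, -98.0, -0.0], 0.78)]
scene flap it knows: box, cezve, coaster, cup, hinge_mid, jar, lip_mouth, ridge_foot, tongue_edge, underside
scene tongue it knows: box, cezve, coaster, cup, hinge_mid, jar, lip_mouth, ridge_foot, tongue_edge, underside
scene hinge_mid [([530.0, -128.0, 62.0], 0.87)]
scene ridge_foot [([528.0, -126.0, 122.0], 0.92)]
scene tongue_edge [([532.0, -123.0, 164.0], 0.85)]
scene lip_mouth []
scene cezve [([662.0, -241.0, 3.0], 0.62)]
scene jar [([698.0, -361.0, -3.0], 0.93)]
scene cup [([504.0, 45.0, 2.0], 0.96)]
scene coaster [([703.0, -19.0, -1.0], 0.62)]
top box [([581.0, -100.0, 2.0], 0.71)]
top flap it knows: box, cezve, coaster, cup, hinge_mid, jar, lip_mouth, ridge_foot, tongue_edge, underside
top tongue it knows: box, cezve, coaster, cup, hinge_mid, jar, lip_mouth, ridge_foot, tongue_edge, underside
top hinge_mid [([529.0, -126.0, 63.0], 0.91)]
top ridge_foot [([529.0, -130.0, 120.0], 0.97)]
top tongue_edge [([538.0, -121.0, 163.0], 0.91)]
top lip_mouth [([627.0, -77.0, 72.0], 0.66)]
top cezve [([502.0, 46.0, -3.0], 0.39)]
top jar [([693.0, -365.0, 1.0], 0.79)]
top cup [([504.0, 46.0, -2.0], 0.9)]
top coaster [([699.0, -19.0, 3.0], 0.96)]
{'clock': 1.0, 'qpos': [-1.261, 0.353, 1.633, -0.0, 1.155, -0.002], 'eef_pos': [191.729, -594.868, 253.297], 'tcp_rot': [3.142, 0.0, 0.312], 'contact_force': [0.426, 0.518, 0.497], 'opening': 1.002}
```

View pics/scene0.png

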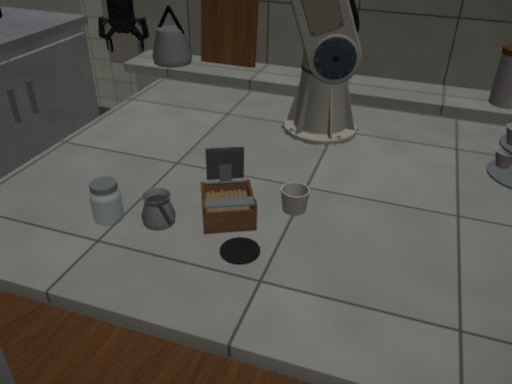

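View pics/top0.png

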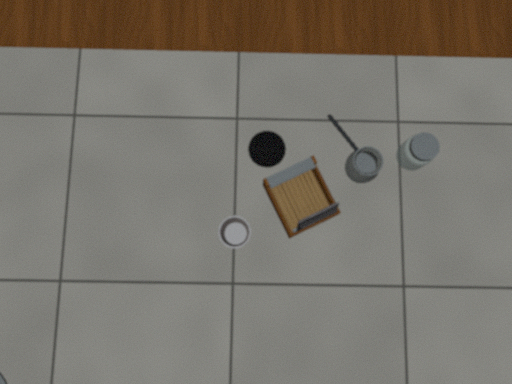

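The images show the box at top (301,196), turned about 0.45 rad. The flap is upright at its near edge (318,217). The cezve is at (364,165), cup (235,232), coaster (267,149) and jar (420,148). Next I'll refine the box pose from depth.

```bash
python3 - <<'E'
from h import *
C={}
for c in ['top','scene']:
    d=snap(c,c+'1'); X=cloud(d); C[c]=X
    m=(abs(X[...,0]-580)<140)&(abs(X[...,1]+100)<120)
    for lo,hi in [(68,86),(50,64),(90,175)]:
        k=m&(X[...,2]>lo)&(X[...,2]<hi)
        P=X[k]
        if len(P)<5: print(c,lo,len(P));continue
        rc=cv2.minAreaRect(P[:,:2].astype(np.float32)); print(c,lo,len(P),'mean',P.mean(0).round(),'rect',np.round(rc[0],1),np.round(rc[1],1),round(rc[2],1),'medz',np.median(P[:,2]).round(1),P[:,2].max().round())
    for n in ['box','underside','ridge_foot']:
        for q in nets.trace(n,c)[:1]:
            P=X[q['mask']]; print(c,n,q['confidence'],q['mask'].sum(),P.mean(0).round(1),P.min(0).round(),P.max(0).round())
    np.save(c,X)
    q=d['img']; y0,x0=(130,200) if c=='top' else (130,140)
    cv2.imwrite(f'pics/{c}z.png',cv2.resize(q[y0:y0+120,x0:x0+160,::-1],None,fx=5,fy=5,interpolation=cv2.INTER_CUBIC))
E
```

```text
top 68 772 mean [640. -93.  76.] rect [ 611.8 -142. ] [138.9 218.5] 29.9 medz 76.3 84.0
top 50 567 mean [ 561. -100.   57.] rect [ 575.1 -100.9] [136.8 287.7] 19.1 medz 56.7 63.0
top 90 400 mean [ 532. -124.  143.] rect [ 532.8 -125.5] [16.8 92.1] 26.5 medz 140.2 164.0
top box 0.74 3817 [583.6 -97.2  58.3] [ 435. -193.   -5.] [ 691.    5. 1073.]
top underside 0.67 356 [ 530.3 -121.3  140. ] [ 507. -166.   61.] [556. -83. 164.]
top ridge_foot 0.57 413 [ 531.9 -124.   140. ] [ 435. -166.   29.] [ 558.    5. 1073.]
scene 68 744 mean [611. -98.  77.] rect [ 610.9 -142. ] [137.8 220.9] 28.0 medz 76.6 86.0
scene 50 584 mean [590. -97.  56.] rect [584.7 -98.4] [144.1 301.2] 26.5 medz 56.7 64.0
scene 90 952 mean [ 536. -124.  127.] rect [ 535.8 -124.4] [15.8 91.9] 26.6 medz 127.4 162.0
scene box 0.65 4036 [585.9 -99.   68.1] [ 230. -278.   -4.] [1473.  275.  679.]
scene underside 0.91 854 [ 543.  -122.7  124.8] [ 512. -166.   69.] [1473.  275.  679.]
scene ridge_foot 0.67 995 [ 542.  -121.2  125.4] [ 509. -168.   69.] [1473.  275.  679.]
```

```bash
ls pics
```

```text
scene0.png
scene1.png
scenez.png
top0.png
top1.png
topz.png
```

View pics/topz.png

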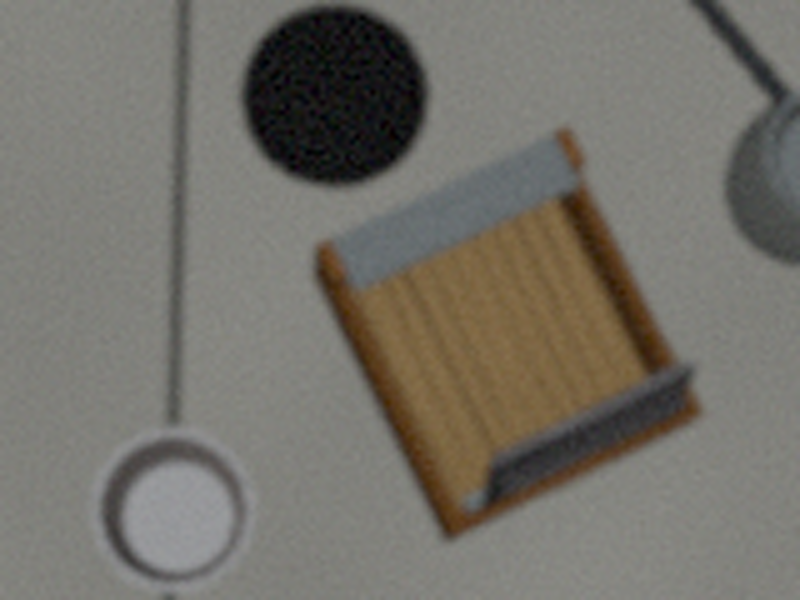

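View pics/scenez.png

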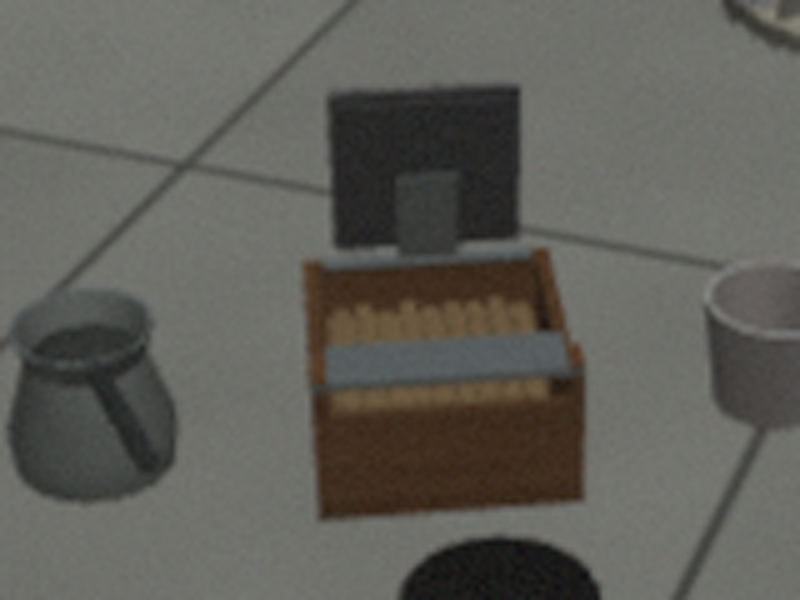

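The close-ups agree with the description: lip toward +x and flap slightly forward of upright. I'll fix the yaw at 26.5° and centre the box frame using its edges.

```bash
python3 - <<'E'
import numpy as np,cv2
a=np.radians(26.5); c0=np.array([581,-99])
R=np.array([[np.cos(a),np.sin(a)],[-np.sin(a),np.cos(a)]])
for c in ['top','scene']:
    X=np.load(c+'.npy').reshape(-1,3)
    p=(X[:,:2]-c0)@R.T; z=X[:,2]; m=(abs(p)<[82,75]).all(1)
    def show(n,k): 
        q=p[k]; print(c,n,k.sum(),'x',np.percentile(q[:,0],[1,5,50,95,99]).round(1),'y',np.percentile(q[:,1],[1,5,50,95,99]).round(1),'z',np.percentile(z[k],[5,50,95]).round(1))
    show('all>45',m&(z>45)&(z<90)); show('lip',m&(z>72)&(z<86)&(p[:,0]>20)); show('flap',m&(z>90)); show('rim',m&(z>52)&(z<62))
    k=m&(z>85)&(p[:,0]<0); A=np.polyfit(z[k],p[k][:,0],1); print('flap line x=',A, 'x at60',np.polyval(A,60),'angle',np.pi/2-np.arctan(A[0]))
    for h in range(70,166,10):
        kk=m&(abs(z-h)<4)&(p[:,0]<0); 
        if kk.sum()>3: print(h,kk.sum(),np.percentile(p[kk][:,0],[5,50,95]).round(1))
    kk=m&(z>85)&(p[:,0]<0); B=np.polyfit(p[kk][:,1],p[kk][:,0]-np.polyval(A,z[kk]),1);print('yawres',B)
    kl=m&(z>74)&(z<78)&(p[:,0]>45); 
    rr=cv2.minAreaRect(p[kl].astype(np.float32)); print('lip rect',rr)
E
```

```text
top all>45 1216 x [-67.5 -65.6  48.1  69.9  71.7] y [-63.7 -61.9   2.7  59.   60. ] z [52.9 73.5 79.5]
top lip 636 x [45.5 46.6 59.4 70.9 71.9] y [-61.7 -55.7  -1.1  52.1  58.4] z [73.3 76.5 80.6]
top flap 400 x [-63.2 -62.4 -54.6 -47.4 -46.6] y [-46.3 -41.8   0.   39.6  43.6] z [124.7 140.2 160.7]
top rim 483 x [-67.7 -66.9 -24.   46.1  54.3] y [-63.9 -63.1  21.8  59.4  60. ] z [53.5 56.7 59.9]
flap line x= [  0.27993417 -94.64792213] x at60 -77.8518720556535 angle 1.297848670848154
70 12 [-62.8 -62.5 -62.2]
100 5 [-59.7 -59.1 -58.1]
120 7 [-63.2 -62.3 -54. ]
130 102 [-62.6 -60.1 -57.5]
140 71 [-57.2 -55.2 -53.6]
150 36 [-53.5 -52.7 -46.7]
160 105 [-52.1 -50.  -47.9]
yawres [ 0.01364914 -0.00098071]
lip rect ((58.820865631103516, -1.94158935546875), (26.62685775756836, 123.17310333251953), 0.005122056230902672)
scene all>45 1487 x [-64.4 -62.2  50.6  72.5  74.2] y [-63.1 -59.1  -2.   55.1  59.4] z [46.9 67.4 83.9]
scene lip 479 x [44.6 46.8 58.7 72.3 73.4] y [-62.3 -55.7  -2.2  52.6  58.6] z [73.4 76.7 80.3]
scene flap 952 x [-58.1 -56.2 -51.1 -46.4 -44.9] y [-47.7 -44.   -3.2  38.9  42.9] z [ 93.8 127.4 158.1]
scene rim 406 x [-65.  -62.2  12.5  72.7  74.2] y [-63.8 -62.   -2.3  57.6  59.9] z [52.6 56.9 61.1]
flap line x= [  0.09671722 -63.43204311] x at60 -57.62901001442013 angle 1.47437899854646
70 68 [-61.3 -57.4 -53.5]
80 97 [-58.5 -56.  -53.5]
90 100 [-58.1 -55.4 -50.9]
100 96 [-57.3 -53.4 -49.3]
110 106 [-56.  -52.8 -49.6]
120 108 [-54.9 -51.8 -48.4]
130 102 [-53.6 -50.5 -47.2]
140 108 [-53.2 -49.8 -46.4]
150 104 [-51.5 -48.3 -44.6]
160 85 [-53.2 -49.7 -46. ]
yawres [-0.00907308 -0.02417172]
lip rect ((60.68304443359375, -1.4325180053710938), (29.122411727905273, 122.95530700683594), 0.9246989488601685)
```

Fit result: box centre ≈ (583.5, -99.8), yaw 0.4625, flap at about 1.45 rad. I'll close the fingers and approach from behind the flap with the tool aligned to the box.

>>> carry_out:
  increments:
    - [[0.08, -0.063, 0, 0, 0, -0.07], [0.16, -0.126, 0, 0, 0, -0.1436], [0.24, -0.19, 0, 0, 0, -0.1436], [0.32, -0.253, 0, 0, 0, -0.1436], [0.4, -0.317, 0, 0, 0, -0.1436]]
  hand: 1
  squeeze: 20

```text
clock: 1.82
eef_pos: [305.7, -423.6, 253.4]
tcp_rot: [3.141, -0.0, 0.462]
contact_force: [1.3, 0.3, 0.0]
opening: 0.299
```

```bash
cat >> h.py <<'E'
CB=np.array([583.5,-99.8]);YB=0.4625
def rel():
    """tool tip in box frame and toolframe info"""
    from scipy.spatial.transform import Rotation as Ro
    s=sense(); p=np.array(s['eef_pos']); R=Ro.from_euler('xyz',s['tcp_rot']).as_matrix()
    tip=p+R@[0,0,r.tip_reach]; c,n=np.cos(YB),np.sin(YB); M=np.array([[c,n,0],[-n,c,0],[0,0,1]])
    print('t',round(s['clock'],2),'TIP box',(M@(tip-[*CB,0])).round(1),'toolaxes in box',(M@R).round(3).tolist(),'Fbox',(M@s['contact_force']).round(2),'open',round(s['opening'],2))
    return M,R,tip
E
python3 -c "
from h import *
M,R,tip=rel()
t=np.array([*(CB+M[:2,:2].T@[-105,0]),200]); print((R.T@(t-tip)/400).round(4), (M@R)[0])
"
```

```text
t 1.82 TIP box [-393.1 -165.8  231.4] toolaxes in box [[1.0, -0.001, 0.0], [-0.001, -1.0, -0.0], [0.0, 0.0, -1.0]] Fbox [ 1.28 -0.33  0.03] open 0.3
[ 0.7198 -0.4152  0.0783] [ 9.99999546e-01 -9.44196794e-04  1.29996174e-04]
```

>>> carry_out:
  increments:
    - [[0.085, -0.049, 0, 0, 0, 0], [0.17, -0.098, 0.01, 0, 0, 0], [0.255, -0.147, 0.02, 0, 0, 0], [0.34, -0.196, 0.03, 0, 0, 0], [0.42, -0.242, 0.03, 0, 0, 0]]

```text
clock: 2.23
eef_pos: [412.9, -261.5, 240.9]
tcp_rot: [-3.141, 0.0, 0.462]
contact_force: [1.3, -0.4, -0.4]
opening: 0.0
```

>>> carry_out:
  increments:
    - [[0.08, -0.046, 0.01, 0, 0, 0], [0.16, -0.092, 0.03, 0, 0, 0], [0.24, -0.138, 0.04, 0, 0, 0], [0.29, -0.17, 0.048, 0, 0, 0], [0.29, -0.17, 0.048, 0, 0, 0]]

```text
clock: 2.65
eef_pos: [487.6, -147.5, 221.6]
tcp_rot: [-3.141, -0.001, 0.465]
contact_force: [-0.6, -0.3, -0.1]
opening: 0.002
```

```bash
python3 -c "
from h import *
rel()
snap('scene','s2');d=snap('top','t2')
rel()
X=cloud(d);P=X[(abs(X[...,0]-500)<100)&(abs(X[...,1]+130)<100)&(X[...,2]>150)];print(P[:,2].max())
a=cv2.imread('pics/s2.png')[80:230,140:340];b=cv2.imread('pics/t2.png')[120:270,210:410]
cv2.imwrite('pics/c2.png',np.hstack([cv2.resize(a,(400,300)),cv2.resize(b,(400,300))]))
"
```

```text
t 2.65 TIP box [-1.071e+02  1.000e-01  1.996e+02] toolaxes in box [[1.0, 0.003, 0.001], [0.003, -1.0, 0.001], [0.001, -0.001, -1.0]] Fbox [-0.65 -0.04 -0.13] open 0.0
t 2.75 TIP box [-109.7   -1.7  200. ] toolaxes in box [[1.0, 0.002, -0.0], [0.002, -1.0, 0.0], [-0.0, -0.0, -1.0]] Fbox [-0.24 -0.56 -0.33] open 0.0
661.4488209592744
```

View pics/c2.png

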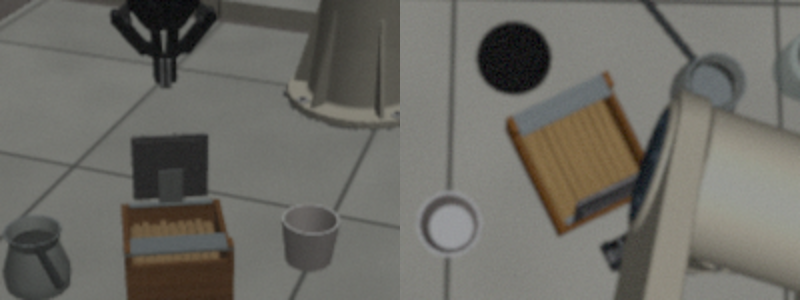

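The closed gripper is behind the flap and centred on it (left view, fingertips at about (165,85)). Lowering behind the flap.

>>> carry_out:
  increments:
    - [[0, 0, 0.07, 0, 0, 0], [0, 0, 0.14, 0, 0, 0], [0.01, 0, 0.2, 0, 0, 0], [0.02, 0, 0.22, 0, 0, 0], [0.02, 0, 0.22, 0, 0, 0]]

```text
clock: 3.17
eef_pos: [492.0, -147.8, 132.6]
tcp_rot: [-3.14, 0.002, 0.461]
contact_force: [-0.4, 0.2, -0.1]
opening: -0.001
```

```bash
python3 -c "
from h import *
print(r.tip_reach);rel()
d=snap('scene','s3');
for n in ['ridge_foot','tongue_edge']: print(n,[(np.round(p['point']),p['confidence']) for p in nets.tip_of(n,'scene')])
rel()
a=cv2.imread('pics/s3.png')[80:230,140:340]
cv2.imwrite('pics/c3.png',cv2.resize(a,(800,600)))
"
```

```text
22.0
t 3.17 TIP box [-103.4   -2.1  110.6] toolaxes in box [[1.0, -0.001, -0.002], [-0.001, -1.0, 0.002], [-0.002, -0.002, -1.0]] Fbox [-0.21  0.37 -0.09] open -0.0
ridge_foot [(array([ 526., -127.,  121.]), 0.68)]
tongue_edge [(array([ 536., -123.,  165.]), 0.92)]
t 3.32 TIP box [-101.9   -3.2  113.4] toolaxes in box [[1.0, -0.001, 0.001], [-0.001, -1.0, -0.001], [0.001, 0.001, -1.0]] Fbox [-0.28  0.54 -0.06] open -0.0
```

View pics/c3.png

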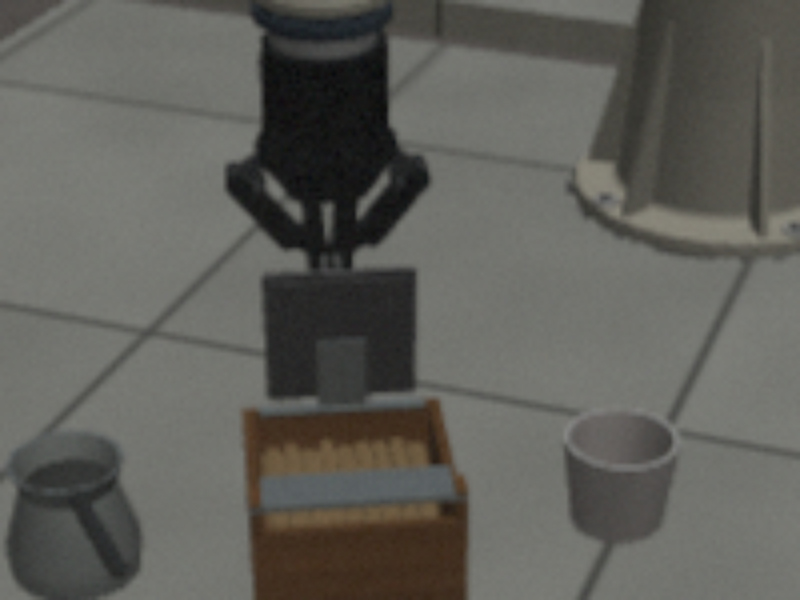

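Next I'll tilt the tool forward so the fingertip's leading corner meets the flap below the ridge without catching it. A planner tracking the commanded pose will give me the numbers.

```bash
cat > plan.py <<'E'
import sys
from h import *
from scipy.spatial.transform import Rotation as Ro
CMDS=[] # final rows of each call
CMDS+=[[.4,-.317,0,0,0,-.1436],[.42,-.242,.03,0,0,0],[.29,-.17,.048,0,0,0],[.02,0,.22,0,0,0]]
try:
    import json; CMDS+=json.load(open('cmds.json'))
except Exception: pass
def app(p,R,c):
    c=np.array(c); return p+R@(c[:3]*400), R@Ro.from_rotvec(c[3:]*np.pi/3).as_matrix()
def cur():
    p=np.array([191.731,-594.867,253.281]); R=Ro.from_euler('xyz',[np.pi,0,.312]).as_matrix()
    for c in CMDS: p,R=app(p,R,c)
    return p,R
cb,sb=np.cos(YB),np.sin(YB); MB=np.array([[cb,sb,0],[-sb,cb,0],[0,0,1]])
def corner_pose(x,z,phi,y=0,hw=11):
    """leading(+x) tip corner at box (x,y,z), tool tilt phi -> world TCP,R"""
    tx=np.array([np.cos(phi),0,np.sin(phi)]);tz=np.array([np.sin(phi),0,-np.cos(phi)]);ty=np.cross(tz,tx)
    p=np.array([x,y,z])-hw*tx-22*tz
    return MB.T@p+[*CB,0], MB.T@np.stack([tx,ty,tz],1)
def flap(th,rho,n=0): 
    return -60+rho*np.cos(th)-(6+n)*np.sin(th), 60+rho*np.sin(th)+(6+n)*np.cos(th)
def rows(poses):
    p0,R0=cur(); out=[]
    for p,R in poses:
        out.append([*(R0.T@(p-p0)/400).round(4).tolist(),*(Ro.from_matrix(R0.T@R).as_rotvec()/(np.pi/3)).round(4).tolist()])
    print(out); 
    a=[np.zeros(6)]+[np.array(o) for o in out]; print('step mm',[round(400*np.linalg.norm((a[i+1]-a[i])[:3]),1) for i in range(len(out))],'deg',[round(60*np.linalg.norm((a[i+1]-a[i])[3:]),1) for i in range(len(out))])
def log(c):
    import json
    try: L=json.load(open('cmds.json'))
    except Exception: L=[]
    L.append(c); json.dump(L,open('cmds.json','w'))
E
python3 - <<'E'
from plan import *
p,R=cur(); s=sense(); print(p.round(1),np.round(s['eef_pos'],1),Ro.from_matrix(R).as_euler('xyz').round(3))
x,z=flap(1.45,50,22); print(x,z)
x0=-101+11-15
print('tilt'); rows([corner_pose(x0+0*i,112,np.radians(6.9*i)) for i in range(1,6)])
E
```

```text
[ 492.9 -147.3  134.1] [ 493.6 -148.1  135.4] [3.142 0.    0.462]
-81.77082528068414 113.0097270941657
tilt
[[-0.0407, -0.0053, 0.0039, 0.0, 0.115, -0.0001], [-0.0466, -0.0053, 0.0083, 0.0, 0.23, -0.0001], [-0.052, -0.0053, 0.0135, 0.0, 0.345, -0.0001], [-0.0567, -0.0053, 0.0192, 0.0, 0.46, -0.0001], [-0.0606, -0.0053, 0.0255, 0.0, 0.575, -0.0001]]
step mm [np.float64(16.5), np.float64(2.9), np.float64(3.0), np.float64(3.0), np.float64(3.0)] deg [np.float64(6.9), np.float64(6.9), np.float64(6.9), np.float64(6.9), np.float64(6.9)]
```

>>> carry_out:
  increments:
    - [[-0.04, -0.005, 0.004, 0, 0.115, 0], [-0.046, -0.005, 0.008, 0, 0.23, 0], [-0.052, -0.005, 0.0135, 0, 0.345, 0], [-0.056, -0.005, 0.019, 0, 0.46, 0], [-0.06, -0.005, 0.025, 0, 0.575, 0]]

```text
clock: 3.73
eef_pos: [472.0, -153.6, 127.0]
tcp_rot: [-3.13, -0.449, 0.466]
contact_force: [-0.3, 1.6, -0.8]
opening: 0.004
```

```bash
python3 - <<'E'
from plan import *
log([-0.06, -0.005, 0.025, 0, 0.575, 0])
E
python3 - <<'E'
from plan import *
p,R=cur(); s=sense(); print(p.round(1),np.round(s['eef_pos'],1),R.round(3).tolist(),Ro.from_euler('xyz',s['tcp_rot']).as_matrix().round(3).tolist())
pts=[]
x,z=flap(1.45,50)
for n,ph in [(22,38),(14,41.5),(8,41.5),(4,41.5),(2,41.5)]: 
    x,z=flap(1.45,50,n); pts.append(corner_pose(x,z,np.radians(ph)))
rows(pts)
E
```

```text
[ 470.5 -156.2  124.1] [ 472.  -153.6  127. ] [[0.738, 0.446, 0.507], [0.368, -0.895, 0.253], [0.566, 0.0, -0.824]] [[0.805, 0.453, 0.382], [0.405, -0.891, 0.205], [0.434, -0.01, -0.901]]
[[0.0452, -0.0003, 0.0326, 0.0001, 0.0583, -0.0001], [0.057, -0.0003, 0.0478, 0.0001, 0.1167, -0.0001], [0.0683, -0.0003, 0.0578, 0.0001, 0.1167, -0.0001], [0.0758, -0.0003, 0.0644, 0.0001, 0.1167, -0.0001], [0.0795, -0.0003, 0.0677, 0.0001, 0.1167, -0.0001]]
step mm [np.float64(22.3), np.float64(7.7), np.float64(6.0), np.float64(4.0), np.float64(2.0)] deg [np.float64(3.5), np.float64(3.5), np.float64(0.0), np.float64(0.0), np.float64(0.0)]
```

```bash
python3 - <<'E'
from plan import *
for i in range(3):
    snap('scene','s4'); st()
E
```

```text
{'clock': 3.783, 'qpos': [-0.567, 0.275, 2.207, 0.785, 0.572, -0.121], 'eef_pos': [470.901, -152.832, 125.976], 'tcp_rot': [-3.13, -0.453, 0.47], 'contact_force': [-1.648, 1.819, -1.533], 'opening': -0.002}
{'clock': 3.833, 'qpos': [-0.565, 0.275, 2.204, 0.769, 0.573, -0.098], 'eef_pos': [470.341, -153.18, 125.62], 'tcp_rot': [-3.126, -0.446, 0.463], 'contact_force': [-0.549, -0.707, -0.213], 'opening': -0.0}
{'clock': 3.883, 'qpos': [-0.563, 0.275, 2.202, 0.761, 0.573, -0.087], 'eef_pos': [470.813, -153.46, 125.727], 'tcp_rot': [-3.125, -0.443, 0.461], 'contact_force': [-0.696, -0.376, 0.0], 'opening': 0.002}
```

The tilt was rate-limited by the joints, so I'll re-base the planner on averaged measurements and continue.

```bash
cat >> plan.py <<'E'
def cur(n=4,_c=[]):
    if not _c:
        P=[];Q=[]
        for i in range(n):
            optics.grab_frame('scene'); s=sense(); P.append(s['eef_pos']); Q.append(s['tcp_rot'])
        _c.append((np.mean(P,0),Ro.from_euler('xyz',Q).mean().as_matrix()))
    return _c[0]
def where():
    p,R=cur(); tip=MB@(p+R@[0,0,22]-[*CB,0]); A=MB@R; phi=np.arctan2(A[0,2],-A[2,2]); s=sense()
    co=tip+11*A[:,0]; print('t',round(s['clock'],2),'corner box',co.round(1),'phi',round(np.degrees(phi),1),'Fbox',(MB@s['contact_force']).round(1),'side tilt',A[1].round(3))
    return co,phi
E
python3 - <<'E'
from plan import *
where()
pts=[]
for n,ph in [(24,32),(20,36),(16,38),(12,40),(10,40)]: 
    x,z=flap(1.45,50,n); pts.append(corner_pose(x,z,np.radians(ph)))
rows(pts)
E
```

```text
t 4.08 corner box [-104.3    2.5  110.7] phi 25.3 Fbox [ 0.6 -0.1  0.9] side tilt [ 0.001 -1.     0.016]
[[0.043, 0.0058, 0.0196, -0.0149, 0.1112, 0.0003], [0.0479, 0.0059, 0.0274, -0.0149, 0.1779, -0.0002], [0.0547, 0.006, 0.0341, -0.0149, 0.2112, -0.0005], [0.0615, 0.0061, 0.0408, -0.0149, 0.2445, -0.0007], [0.0658, 0.0062, 0.0435, -0.0149, 0.2445, -0.0007]]
step mm [np.float64(19.0), np.float64(3.7), np.float64(3.8), np.float64(3.8), np.float64(2.0)] deg [np.float64(6.7), np.float64(4.0), np.float64(2.0), np.float64(2.0), np.float64(0.0)]
```

>>> carry_out:
  increments:
    - [[0.03, 0.005, 0.015, -0.015, 0.06, 0], [0.042, 0.006, 0.024, -0.015, 0.12, 0], [0.048, 0.006, 0.0275, -0.015, 0.178, 0], [0.048, 0.006, 0.0275, -0.015, 0.178, 0], [0.048, 0.006, 0.0275, -0.015, 0.178, 0]]

```text
clock: 4.5
eef_pos: [491.6, -144.3, 122.7]
tcp_rot: [-3.138, -0.627, 0.46]
contact_force: [-0.5, 0.4, -0.4]
opening: 0.004
```

```bash
python3 - <<'E'
from plan import *
where(); st()
rows([corner_pose(*flap(th,50,n),np.radians(ph)) for th,n,ph in [(1.45,12,36),(1.45,6,36),(1.45,3,36),(1.45,0,36),(1.38,0,36)]])
E
```

```text
t 4.7 corner box [-79.8   0.7 112. ] phi 36.0 Fbox [-0.   0.4  0.6] side tilt [ 0.    -1.     0.002]
{'clock': 4.7, 'qpos': [-0.619, 0.326, 2.252, 1.204, 0.59, -0.557], 'eef_pos': [492.36, -144.517, 123.565], 'tcp_rot': [-3.141, -0.628, 0.463], 'contact_force': [-0.203, 0.392, 0.566], 'opening': 0.002}
[[0.0158, 0.0018, 0.0122, -0.0015, 0.0007, 0.0001], [0.0268, 0.0018, 0.0224, -0.0015, 0.0007, 0.0001], [0.0323, 0.0018, 0.0275, -0.0015, 0.0007, 0.0001], [0.0378, 0.0018, 0.0326, -0.0015, 0.0007, 0.0001], [0.0448, 0.0018, 0.038, -0.0015, 0.0007, 0.0001]]
step mm [np.float64(8.0), np.float64(6.0), np.float64(3.0), np.float64(3.0), np.float64(3.5)] deg [np.float64(0.1), np.float64(0.0), np.float64(0.0), np.float64(0.0), np.float64(0.0)]
```

>>> carry_out:
  increments:
    - [[0.016, 0.001, 0.012, 0, 0, 0], [0.027, 0.001, 0.022, 0, 0, 0], [0.032, 0.001, 0.0275, 0, 0, 0], [0.038, 0.001, 0.0325, 0, 0, 0], [0.045, 0.001, 0.038, 0, 0, 0]]

```text
clock: 5.12
eef_pos: [513.4, -134.1, 121.3]
tcp_rot: [-3.14, -0.629, 0.462]
contact_force: [-0.0, 0.4, 0.7]
opening: 0.004
```

```bash
python3 - <<'E'
from plan import *
where(); st()
snap('scene','s5')
a=cv2.imread('pics/s5.png')[90:240,140:340]
cv2.imwrite('pics/c5.png',cv2.resize(a,(800,600)))
for n in ['ridge_foot','tongue_edge']: print(n,[((MB@(np.array(p['point'])-[*CB,0])).round(1),p['confidence']) for p in nets.tip_of(n,'scene')])
E
```

```text
t 5.32 corner box [-56.2   0.6 110.1] phi 36.0 Fbox [-0.2 -0.3 -0.2] side tilt [-0.    -1.     0.002]
{'clock': 5.317, 'qpos': [-0.57, 0.344, 2.23, 1.226, 0.567, -0.533], 'eef_pos': [513.069, -134.284, 121.341], 'tcp_rot': [-3.14, -0.629, 0.462], 'contact_force': [-0.057, -0.333, -0.198], 'opening': 0.0}
ridge_foot [(array([-57.4,   0.3, 122.1]), 0.72)]
tongue_edge [(array([-52.9,   0.6, 164. ]), 0.57)]
```

View pics/c5.png

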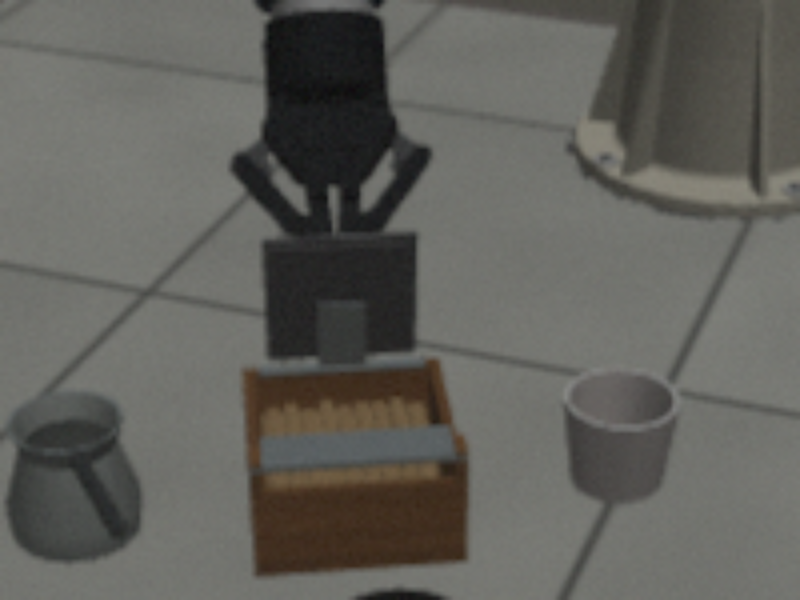

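```bash
python3 - <<'E'
from plan import *
rows([corner_pose(*flap(th,48,0),np.radians(ph)) for th,ph in [(1.3,35),(1.22,33),(1.14,31),(1.06,29),(.98,27)]])
E
```

```text
[[0.0054, 0.001, 0.0097, -0.001, -0.0175, -0.0005], [0.014, 0.001, 0.0159, -0.001, -0.0508, -0.0005], [0.022, 0.001, 0.0226, -0.001, -0.0842, -0.0005], [0.0295, 0.001, 0.0298, -0.001, -0.1175, -0.0005], [0.0363, 0.001, 0.0376, -0.0011, -0.1508, -0.0005]]
step mm [np.float64(4.5), np.float64(4.2), np.float64(4.2), np.float64(4.2), np.float64(4.1)] deg [np.float64(1.1), np.float64(2.0), np.float64(2.0), np.float64(2.0), np.float64(2.0)]
```

>>> carry_out:
  increments:
    - [[0.0055, 0, 0.0097, 0, -0.0175, 0], [0.014, 0, 0.016, 0, -0.05, 0], [0.022, 0, 0.0226, 0, -0.084, 0], [0.0295, 0, 0.03, 0, -0.1175, 0], [0.0363, 0, 0.0376, 0, -0.15, 0]]

```text
clock: 6.08
eef_pos: [531.4, -125.3, 117.8]
tcp_rot: [-3.141, -0.47, 0.462]
contact_force: [-0.6, -0.2, -0.1]
opening: -0.001
```

```bash
python3 - <<'E'
from plan import *
where(); 
snap('scene','s6')
a=cv2.imread('pics/s6.png')[90:240,140:340]
cv2.imwrite('pics/c6.png',cv2.resize(a,(800,600)))
for n in ['ridge_foot','tongue_edge']: print(n,[((MB@(np.array(p['point'])-[*CB,0])).round(1),p['confidence']) for p in nets.tip_of(n,'scene')])
rows([corner_pose(*flap(th,48,0),np.radians(ph)) for th,ph in [(.9,25),(.82,23),(.74,21),(.66,19),(.58,17)]])
E
```

```text
t 6.28 corner box [-37.4   0.3 103.5] phi 27.0 Fbox [0.3 0.9 0. ] side tilt [ 0.001 -1.     0.001]
ridge_foot [(array([-32.7,  -0.7, 113.8]), 0.7)]
tongue_edge [(array([ -9.4,   1.7, 152.6]), 0.89), (array([   5.2, -164.8,    2.3]), 0.51)]
[[0.0051, 0.0008, 0.0068, -0.0008, -0.034, 0.0011], [0.0118, 0.0008, 0.0144, -0.0008, -0.0673, 0.0011], [0.0178, 0.0008, 0.0224, -0.0008, -0.1007, 0.0011], [0.0232, 0.0008, 0.0307, -0.0008, -0.134, 0.0011], [0.0278, 0.0008, 0.0394, -0.0008, -0.1673, 0.0011]]
step mm [np.float64(3.4), np.float64(4.1), np.float64(4.0), np.float64(4.0), np.float64(3.9)] deg [np.float64(2.0), np.float64(2.0), np.float64(2.0), np.float64(2.0), np.float64(2.0)]
```

View pics/c6.png

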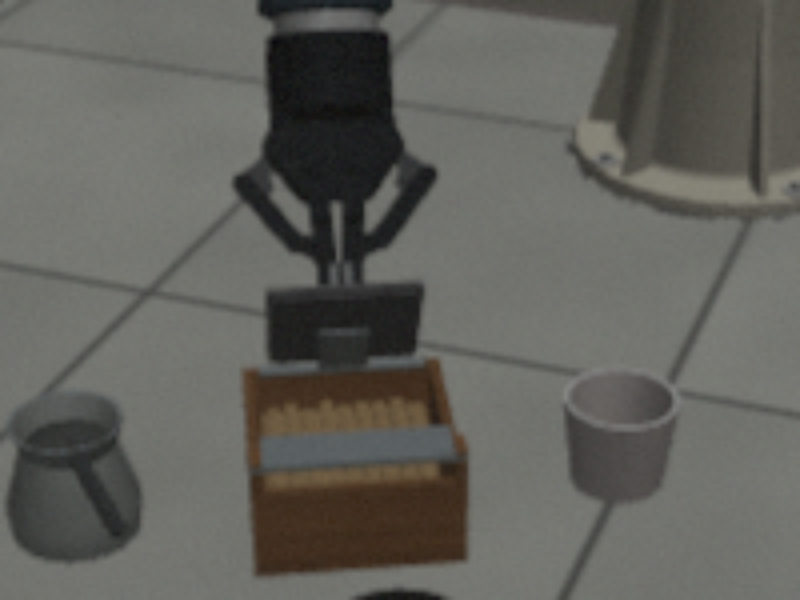

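The flap is folding with the finger (about 1.0 rad). The ridge is still 60 mm from the hinge, so the tongue hasn't slid. Continuing.

>>> carry_out:
  increments:
    - [[0.005, 0, 0.007, 0, -0.034, 0], [0.0118, 0, 0.0145, 0, -0.067, 0], [0.018, 0, 0.0225, 0, -0.1, 0], [0.023, 0, 0.031, 0, -0.134, 0], [0.0275, 0, 0.0395, 0, -0.167, 0]]

```text
clock: 6.85
eef_pos: [546.0, -117.8, 108.5]
tcp_rot: [-3.139, -0.295, 0.462]
contact_force: [-2.6, 0.0, 1.7]
opening: 0.002
```

```bash
python3 - <<'E'
from plan import *
where(); 
for n in ['ridge_foot','tongue_edge']: print(n,[((MB@(np.array(p['point'])-[*CB,0])).round(1),p['confidence']) for p in nets.tip_of(n,'scene')])
rows([corner_pose(*flap(th,47,0),np.radians(ph)) for th,ph in [(.5,14),(.42,11),(.34,8),(.26,6),(.18,4)]])
E
```

```text
t 7.05 corner box [-23.7   0.5  90.8] phi 17.0 Fbox [ 0.1 -0.2  0.8] side tilt [ 0.    -1.     0.002]
ridge_foot [(array([-15.5,  -2.2,  97. ]), 0.73), (array([-2.7,  4. , -3.1]), 0.52)]
tongue_edge [(array([ 17. ,   0.9, 122.4]), 0.58)]
[[0.0057, 0.0012, 0.0073, -0.0015, -0.0502, 0.0004], [0.0114, 0.0012, 0.0152, -0.0015, -0.1002, 0.0004], [0.0164, 0.0012, 0.0234, -0.0015, -0.1502, 0.0005], [0.0197, 0.0012, 0.0322, -0.0015, -0.1835, 0.0005], [0.0222, 0.0013, 0.0411, -0.0015, -0.2169, 0.0005]]
step mm [np.float64(3.7), np.float64(3.9), np.float64(3.8), np.float64(3.8), np.float64(3.7)] deg [np.float64(3.0), np.float64(3.0), np.float64(3.0), np.float64(2.0), np.float64(2.0)]
```

>>> carry_out:
  increments:
    - [[0.0057, 0, 0.0073, 0, -0.05, 0], [0.0114, 0, 0.0152, 0, -0.1, 0], [0.0164, 0, 0.0234, 0, -0.15, 0], [0.0197, 0, 0.0322, 0, -0.1835, 0], [0.0222, 0, 0.041, 0, -0.217, 0]]

```text
clock: 7.57
eef_pos: [558.1, -111.8, 95.6]
tcp_rot: [-3.14, -0.068, 0.463]
contact_force: [-0.6, -0.8, 2.4]
opening: 0.001
```

```bash
python3 - <<'E'
from plan import *
where(); 
for n in ['ridge_foot','tongue_edge']: print(n,[((MB@(np.array(p['point'])-[*CB,0])).round(1),p['confidence']) for p in nets.tip_of(n,'scene')])
rows([corner_pose(*flap(th,46,0),np.radians(ph)) for th,ph in [(.12,2),(.06,0),(0,0),(-.04,0),(-.04,0)]])
E
```

```text
t 7.77 corner box [-14.9   0.6  74.3] phi 4.0 Fbox [ 1.6 -0.9  1.9] side tilt [ 0.001 -1.     0.002]
ridge_foot [(array([-2.2,  0.1, 78.2]), 0.95)]
tongue_edge [(array([33.2,  2.7, 84.5]), 0.93)]
[[0.0011, 0.0014, 0.006, -0.0017, -0.0334, 0.0007], [0.0041, 0.0014, 0.012, -0.0017, -0.0668, 0.0007], [0.0047, 0.0014, 0.019, -0.0017, -0.0668, 0.0007], [0.0049, 0.0014, 0.0236, -0.0017, -0.0668, 0.0007], [0.0049, 0.0014, 0.0236, -0.0017, -0.0668, 0.0007]]
step mm [np.float64(2.5), np.float64(2.7), np.float64(2.8), np.float64(1.8), np.float64(0.0)] deg [np.float64(2.0), np.float64(2.0), np.float64(0.0), np.float64(0.0), np.float64(0.0)]
```

>>> carry_out:
  increments:
    - [[0.001, 0, 0.006, 0, -0.033, 0], [0.004, 0, 0.012, 0, -0.067, 0], [0.0045, 0, 0.019, 0, -0.067, 0], [0.0045, 0, 0.022, 0, -0.067, 0], [0.0045, 0, 0.022, 0, -0.067, 0]]

```text
clock: 8.28
eef_pos: [561.1, -110.7, 87.6]
tcp_rot: [-3.141, -0.002, 0.463]
contact_force: [-1.3, 1.9, 9.3]
opening: 0.001
```

```bash
python3 - <<'E'
from plan import *
where(); 
for n in ['ridge_foot','tongue_edge']: print(n,[((MB@(np.array(p['point'])-[*CB,0])).round(1),p['confidence']) for p in nets.tip_of(n,'scene')])
snap('scene','s7')
a=cv2.imread('pics/s7.png')[110:260,140:340]
cv2.imwrite('pics/c7.png',cv2.resize(a,(800,600)))
for i in range(4): optics.grab_frame('top');s=sense();print((MB@s['contact_force']).round(1))
E
```

```text
t 8.48 corner box [-13.9   0.3  65.7] phi 0.2 Fbox [0.1 1.8 7.2] side tilt [ 0.    -1.     0.001]
ridge_foot [(array([-3.6, -1.2, 68.6]), 0.73)]
tongue_edge [(array([38.6, -1.3, 65.5]), 0.56)]
[0.6 1.  8.1]
[0.7 1.7 7.7]
[1.4 2.1 8. ]
[0.2 0.9 8.1]
```

View pics/c7.png

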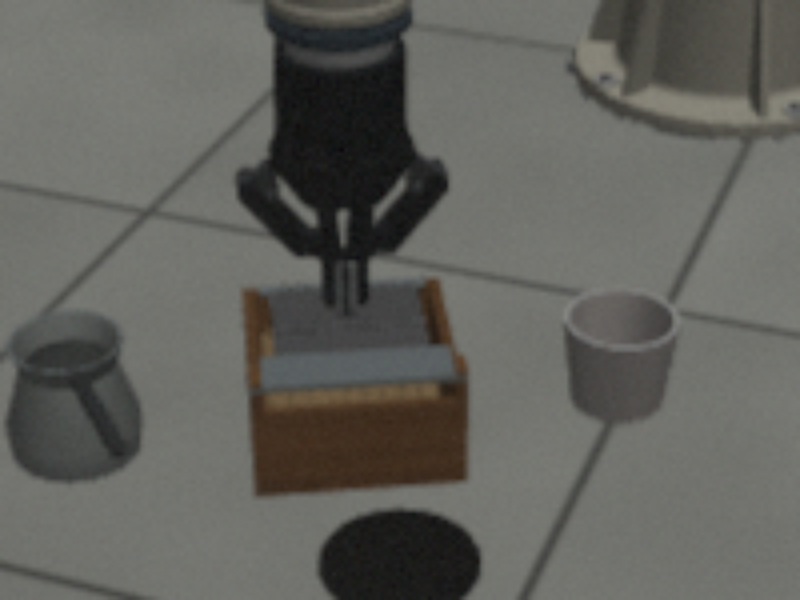

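The flap is flat: fingertip at z ≈ 66 pressing with about 8 N, in the right view just behind the ridge at (345,310). Now sliding forward against the ridge with the press kept.

>>> carry_out:
  increments:
    - [[0.013, 0, 0, 0, 0, 0], [0.026, 0, 0, 0, 0, 0], [0.037, 0, 0, 0, 0, 0], [0.048, 0, 0, 0, 0, 0], [0.058, 0, 0, 0, 0, 0]]

```text
clock: 9.25
eef_pos: [581.4, -100.4, 87.5]
tcp_rot: [-3.14, -0.002, 0.463]
contact_force: [-2.2, -1.1, 7.3]
opening: 0.003
```

```bash
python3 - <<'E'
from plan import *
where(); 
for n in ['ridge_foot','tongue_edge']: print(n,[((MB@(np.array(p['point'])-[*CB,0])).round(1),p['confidence']) for p in nets.tip_of(n,'scene')])
for i in range(3): optics.grab_frame('top');s=sense();print((MB@s['contact_force']).round(1))
E
```

```text
t 9.45 corner box [ 9.5  0.4 65.6] phi 0.2 Fbox [1.4 0.7 6.7] side tilt [ 0.    -1.     0.001]
ridge_foot [(array([23.6,  0.5, 67.5]), 0.59)]
tongue_edge [(array([61.8,  2.3, 65.6]), 0.62)]
[1.6 1.5 5.6]
[1.4 1.6 5.9]
[1.9 1.4 6.3]
```

The tongue rode along by friction, with its ridge at about +23 mm of 26. I'll keep going until the tip meets the ridge and the end stop.

>>> carry_out:
  increments:
    - [[0.01, 0, 0, 0, 0, 0], [0.02, 0, 0, 0, 0, 0], [0.028, 0, 0, 0, 0, 0], [0.035, 0, 0, 0, 0, 0], [0.035, 0, 0, 0, 0, 0]]

```text
clock: 10.12
eef_pos: [593.1, -94.3, 87.1]
tcp_rot: [-3.14, 0.0, 0.463]
contact_force: [-3.0, -0.5, 7.2]
opening: 0.004
```

```bash
python3 - <<'E'
from plan import *
where(); 
for n in ['ridge_foot','tongue_edge']: print(n,[((MB@(np.array(p['point'])-[*CB,0])).round(1),p['confidence']) for p in nets.tip_of(n,'scene')])
for i in range(3): optics.grab_frame('top');s=sense();print((MB@s['contact_force']).round(1))
E
```

```text
t 10.32 corner box [22.   0.7 65.2] phi 0.0 Fbox [-2.9  0.1  7. ] side tilt [ 0.    -1.     0.002]
ridge_foot [(array([22.6,  2.7, 67.3]), 0.8)]
tongue_edge [(array([62.7,  2.6, 69.1]), 0.62)]
[-3.   0.4  7.1]
[-3.5  0.1  7.3]
[-3.3  0.4  7.3]
```

>>> carry_out:
  increments:
    - [[0.003, 0, 0, 0, 0, 0], [0.006, 0, 0, 0, 0, 0], [0.009, 0, 0, 0, 0, 0], [0.011, 0, 0, 0, 0, 0], [0.011, 0, 0, 0, 0, 0]]

```text
clock: 10.98
eef_pos: [596.4, -92.5, 87.0]
tcp_rot: [-3.139, 0.001, 0.463]
contact_force: [-5.2, -2.0, 7.7]
opening: -0.003
```

```bash
python3 - <<'E'
from plan import *
where(); 
for i in range(2): optics.grab_frame('top');s=sense();print((MB@s['contact_force']).round(1))
E
```

```text
t 11.18 corner box [25.8  0.8 65. ] phi -0.0 Fbox [-6.1  0.7  8. ] side tilt [ 0.001 -1.     0.002]
[-4.5  0.3  6.7]
[-4.8 -0.2  7.6]
```

>>> carry_out:
  increments:
    - [[0.003, 0, 0, 0, 0, 0], [0.006, 0, 0, 0, 0, 0], [0.008, 0, 0, 0, 0, 0], [0.008, 0, 0, 0, 0, 0]]

```text
clock: 11.62
eef_pos: [596.7, -92.0, 86.3]
tcp_rot: [-3.138, 0.006, 0.464]
contact_force: [-12.5, -9.3, 9.2]
opening: 0.004
```

```bash
python3 - <<'E'
from plan import *
where(); 
for n in ['ridge_foot','tongue_edge']: print(n,[((MB@(np.array(p['point'])-[*CB,0])).round(1),p['confidence']) for p in nets.tip_of(n,'scene')])
snap('scene','s8')
a=cv2.imread('pics/s8.png')[110:260,140:340]
cv2.imwrite('pics/c8.png',cv2.resize(a,(800,600)))
E
```

```text
t 11.82 corner box [26.1  1.2 64.3] phi -0.3 Fbox [-15.1  -2.2  10.4] side tilt [ 0.001 -1.     0.004]
ridge_foot [(array([24.1, -1. , 64.4]), 0.57)]
tongue_edge [(array([61.5,  0.1, 63.8]), 0.56), (array([141.6,  16.2,  -3.3]), 0.47)]
```

View pics/c8.png

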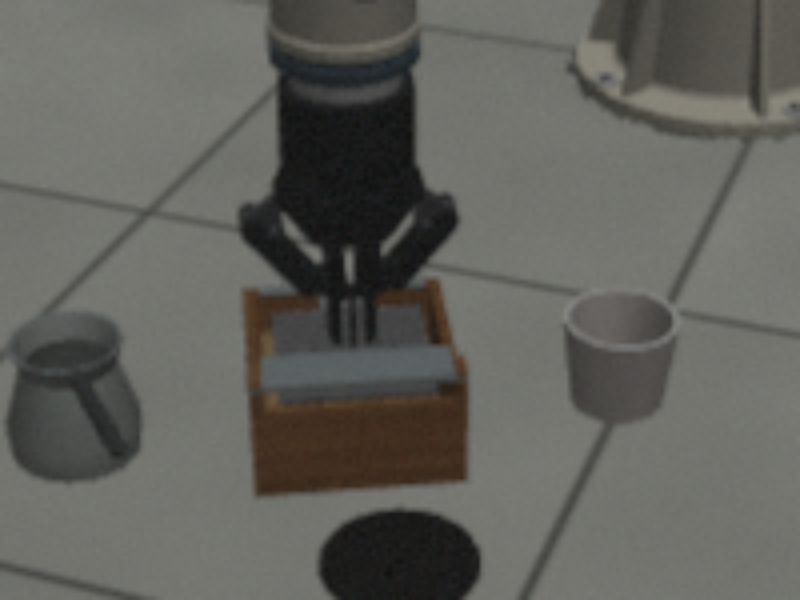

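The push force rose to 15 N while the tip stayed at +26 mm, so the tongue is on its end stop and the picture shows it beneath the lip. Releasing upward.

>>> carry_out:
  increments:
    - [[-0.003, 0, -0.006, 0, 0, 0], [-0.007, 0, -0.015, 0, 0, 0], [-0.008, 0, -0.06, 0, 0, 0], [-0.01, 0, -0.15, 0, 0, 0], [-0.02, 0, -0.25, 0, 0, 0]]

```text
clock: 12.38
eef_pos: [591.8, -94.0, 185.7]
tcp_rot: [-3.137, 0.002, 0.463]
contact_force: [1.1, 0.2, 0.8]
opening: -0.001
```

>>> carry_out:
  increments:
    - [[-0.08, 0, -0.05, 0, 0, 0], [-0.16, 0, -0.1, 0, 0, 0], [-0.24, 0, -0.13, 0, 0, 0], [-0.32, 0, -0.13, 0, 0, 0], [-0.32, 0, -0.13, 0, 0, 0]]

```text
clock: 12.8
eef_pos: [474.3, -152.7, 239.1]
tcp_rot: [-3.139, 0.001, 0.462]
contact_force: [1.0, 1.1, -0.7]
opening: 0.003
```

```bash
python3 - <<'E'
from plan import *
where()
d=snap('scene','s9'); X=cloud(d)
print({n:[((MB@(np.array(p['point'])-[*CB,0])).round(1).tolist(),round(p['confidence'],2)) for p in nets.tip_of(n,'scene')][:2] for n in ['ridge_foot','tongue_edge']})
print({n:[np.round(p['point']).tolist() for p in nets.tip_of(n,'scene')][:1] for n in ['cezve','jar','cup','coaster']})
P=(X-[*CB,0])@MB.T
for x0 in range(-60,80,10):
    k=(abs(P[...,0]-x0)<4)&(abs(P[...,1])<30)&(P[...,2]>20)&(P[...,2]<120); 
    if k.sum():print(x0,k.sum(),np.median(P[k][:,2]).round(1))
a=cv2.imread('pics/s9.png')[110:260,140:340]
snap('top','t9');b=cv2.imread('pics/t9.png')[120:270,210:410]
cv2.imwrite('pics/c9.png',np.hstack([cv2.resize(a,(400,300),interpolation=cv2.INTER_CUBIC),cv2.resize(b,(400,300))]))
E
```

```text
t 13.0 corner box [-106.2    0.4  217. ] phi 0.1 Fbox [ 0.3 -0.6  0.3] side tilt [-0.001 -1.     0.001]
{'ridge_foot': [], 'tongue_edge': [([62.0, -1.3, 74.7], 0.7), ([-63.1, 0.8, 61.1], 0.49)]}
{'cezve': [[659.0, -245.0, 0.0]], 'jar': [[696.0, -359.0, -3.0]], 'cup': [[505.0, 46.0, -2.0]], 'coaster': [[702.0, -21.0, -0.0]]}
-60 62 61.7
-50 18 60.9
-40 12 61.0
-30 9 67.4
-20 41 68.2
-10 42 68.7
0 41 69.4
10 45 69.8
20 38 35.8
30 95 75.4
40 18 77.9
50 79 77.6
60 61 76.1
70 415 43.6
```

View pics/c9.png

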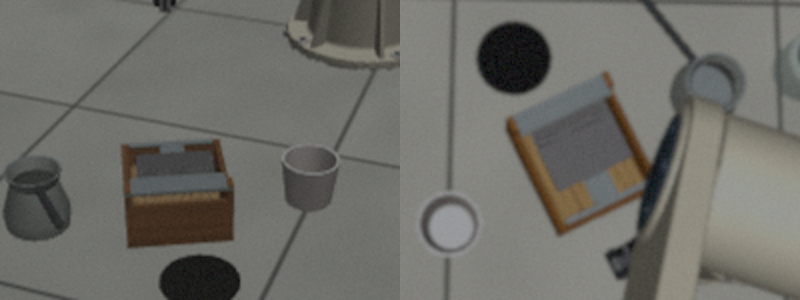

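It stays shut with nothing touching it: the tongue passes under the lip and the flap rises only about 0.05 rad against it. I'll do one precise check of tongue travel and stability.

```bash
python3 - <<'E'
from plan import *
for c in ['scene','top']:
    P=(cloud(snap(c,c+'f'))-[*CB,0])@MB.T
    k=(abs(P[...,1])>15)&(abs(P[...,1])<38)
    q=P[k&(P[...,2]>64)&(P[...,2]<72)&(P[...,0]>-45)&(P[...,0]<15)]; print(c,'rear edge',np.percentile(q[:,0],[1,3,10]).round(1))
    A=np.polyfit(q[:,0],q[:,2],1); print('slope',A)
    for x in range(14,44,3):
        kk=k&(abs(P[...,0]-x)<1.5)&(P[...,2]>55)
        if kk.sum(): print(x,kk.sum(),np.median(P[kk][:,2]-np.polyval(A,x)).round(1),end=' | ')
    print()
E
```

```text
scene rear edge [-28.8 -28.1 -23.4]
slope [6.50738353e-02 6.92763872e+01]
14 7 1.0 | 23 3 4.6 | 26 8 5.9 | 29 16 6.3 | 32 18 4.9 | 35 15 4.8 | 38 3 5.5 | 41 3 5.7 | 
top rear edge [-26.8 -25.9 -23.1]
slope [4.50524700e-02 6.86582096e+01]
14 30 0.7 | 17 27 -0.3 | 20 25 -0.4 | 23 30 0.9 | 26 37 4.6 | 29 27 6.7 | 32 26 7.0 | 35 29 5.6 | 38 26 3.6 | 41 24 2.6 |
```

The ridge foot measures about 25–26 mm from the start position, which is fully home. Handing in.

```bash
python3 -c "
from h import *
print(r.sign_off()); st()"
```

```text
the job is handed in; nothing more can be done
None
the job is handed in; nothing more can be done
```

The box is closed: the flap stays shut with the robot clear of it. I handed in at about 13 s of the 40 s allowed.

**What I did:** I closed the gripper and pushed the flap down by its outer face until it lay flat, pressing with about 8 N. Keeping it pressed, I slid the tongue forward. It first moved with the tip by friction, and then I pushed it by the ridge. At 26 mm the push force jumped to 15 N with almost no further motion, so it was on its end stop. Then I lifted off.

**Last checks:**
- **Flap:** after release it stays shut, resting up against the lip at about 0.05 rad, which matches the clearance under the lip.
- **Tongue:** depth from the overhead camera puts the ridge foot at about 25–26 mm of travel, good to 1–2 mm. The front edge is seen beneath the lip at x ≈ 62 mm; fully home would be 66 mm, within that network's error of about 4 mm.
- **Other things:** the cezve, jar, cup and coaster are where they started, within the networks' 4 mm error.
- **Disagreed or failed:** after release the network did not find the ridge foot in the scene camera, so I used depth instead. The fold slope read 0.045 rad from the top camera and 0.065 rad from the scene camera.

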